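# Snap the hub cap into a sack-truck wheel

### The job

The sack-truck wheel has its new bearing and needs its hub cap back on. Start the cap, dome up, in the mouth of the hub and let go of it, then put the cup-ended driver over the dome, press steadily straight down until the cap snaps fully home with its flange flat on the hub, and keep a firm pressure of about 18 N on it for a second; don't force it harder, or the plastic cracks. Finally stand the driver upright back in the parts tray, and leave everything else as it lies.

Things in the scene. Friction and masses are not known exactly. Their poses are not given: they have to be found in the camera images.
- wheel: the sack-truck wheel, 200 mm across and 50 mm wide, black rubber tyre on a white steel rim, lying flat on two 18 mm wooden battens and fixed there. Origin on the table under its middle, z up. In the middle stands the steel hub tube (62 mm outside, 47 mm bore), its top face 73 mm above the origin and 5 mm above the tyre; the bearing lies 21 mm down in the bore
- hub_mouth (a point): the centre of the hub's mouth, level with the hub's top face, z up. Four round-nosed spring catches (nose radius 2 mm, 90 degrees apart) stand into the bore, centred 5 mm below the face and narrowing it to 37 mm; each springs outwards
- hub_cap: the hub cap, grey plastic, about 35 g, standing in the tray dome up. Upwards from its origin (centre of its underside): a plug that tapers out from 32 mm diameter to a 43 mm ridge at 10.5 mm height, then a 37 mm neck up to 17 mm; a flange 54 mm across from 17 to 20 mm; a closed straight-sided dome 30 mm across from 20 to 34 mm, by which it is picked up
- cap_seat (a point): on the cap's axis at the flange's underside, 17 mm above the cap's origin; fully home it coincides with hub_mouth. Set in the mouth, the cap rests on the catches with this point 7 to 8 mm above hub_mouth. It springs back until a push of 8 to 14 N snaps it in from some 2 to 3 mm above home, one side perhaps before the other. 18 N holds it firmly home; over 25 N cracks it
- cup_driver: the cup-ended driver, aluminium, about 260 g, 108 mm tall, standing upright on its open end in the tray. Origin at the centre of the open end, z up along the tool: a round cup 48 mm outside, 36 mm inside, 22 mm deep (30 mm tall outside), then a round handle 28 mm across from 30 to 108 mm. The cup goes over the cap's dome and its rim bears on the flange
- tray: the shallow aluminium parts tray, 250 mm (its x) by 310 mm (its y), rim 16 mm high, floor and walls 3 mm thick, fixed to the table. Origin at the centre of its underside, on the table, z up. Hub cap, cup driver, solid drift, an old bearing and a washer are in it
- solid_drift: a solid aluminium drift without a cup, 28 mm across, 110 mm tall, flat-ended, standing upright in the tray; not the driver and not needed. Origin at the centre of its foot
- old_bearing: the worn ball bearing, 47 mm across, 14 mm high, lying flat in the tray; not needed. Origin at the centre of its underside
- axle_washer: a steel washer, 37 mm across, 4 mm thick, lying in the tray; not needed. Origin at the centre of its underside
- grease_tin: a grey tin, 90 mm across, 62 mm high, on the table; not needed
- jar: a glass jar with a white lid, 80 mm across, 120 mm high, on the table; not needed
- screwdriver: a screwdriver 200 mm long, lying on the table; not needed
Not all that is in view belongs to the job. Leave any brown or yellow look-alike of the cup_driver alone.

How it is judged:
By the outcome, as a careful person would: the job done as asked, in the order asked, and still so for the second after the job is handed in, with the robot touching nothing.
It also fails if it takes over 72 s, if anything falls off the work surface, if the arm or the gripper's body presses on something with over 40 N, if the wrist force passes 120 N, or if a joint passes its speed limit or range.

### The arm

A 6-joint arm with a two-finger parallel gripper is mounted at the origin on the work surface. World frame = base frame: x ahead of the robot, y to its left, z up, the work surface at z = 0. Lengths are in m, angles in rad, forces in N, time in s.
With the tool pointing down it reaches from about 0.4 to 0.925 m from the base axis. Payload 3.4 kg.
Tool frame: the origin (TCP) lies on the front face of the gripper's body, between the roots of the fingers; the fingertips stand 73 mm ahead of it and the grasp point (between the pads) lies 54 mm ahead of it (r.tip_extent is the distance from the TCP to the fingertips, in m); z points along the fingers, y is the direction in which the jaws open and shut (so a half turn about z gives the same grasp; the last joint's range is limited). The gripper opens to 85 mm and grips with 20 to 120 N. Pads are 22 mm wide; open, the fingers measure 114 mm over their backs; the gripper's body (76 mm by 85 mm) begins 54 mm behind the grasp point. The pads swing forward as they close: fully open they stand 13 mm farther back than shut.
Start: joints at [-1.337, 0.307, 1.506, -0, 1.328, -0.073], TCP at [0.174, -0.548, 0.304] pointing down, gripper open.
Joint ranges: [-3.12, 3.12], [-1.05, 2.28], [0.14, 2.33], [-1.42, 4.57], [0.1, 2.73], [-2.68, 2.68]. Speed limits (rad/s): [2.57, 2.57, 3.14, 3.14, 3.14, 3.14].

### API

Orientations are given as a unit quaternion [w, x, y, z].
In Python, from station import r, move_gripper, kin, get_obs, cams, workorder, trace, landmark_of gives the robot as it stands. Calls block until the motion is done:
- r.reach(position, orientation): joint-space move of the TCP to a pose.
- r.movel(position, frame=None, vel=0.15): straight line of the TCP; frame=None keeps the orientation; vel is the mean speed in m/s.
- r.move_j(angles): joint-space move.
- move_gripper(opening, f_grip=None): opening from 0.0 (shut) to 1.0 (fully open); f_grip is the grip in N (None keeps the last); returns when the fingers have stopped.
- r.sleep(seconds).
- kin.inverse_kinematics(position, orientation): joint angles nearest the present ones, or None.
- get_obs(): the state.
- cams.read_camera(name): name is "side" or "top" or "wrist"; returns the picture (420x560x3 uint8, blue, green, red); there is no depth.
- cams.camera_params(name): a dict with "intrinsics" (3x3 intrinsics, pixels), "camera_from_world" (4x4, takes a point from world to camera coordinates). Camera axes: x right, y down, z forward; pixel columns grow to the right and rows downward; lengths in m; the calibration is good to about 2 mm. A picture is of the moment at which its call begins: read the wrist's pose just before it. camera_params takes no time and is no camera call; for the wrist camera it gives the pose at the moment of the call.
A pose or a line that the arm cannot do raises r.Unreachable and nothing moves.
- workorder.hand_in(): hands the job in, once; it reports no verdict.
Trained networks look in the newest picture that a camera, given by its name, has taken for a name from the list of things; names that differ only in an ending like _2 or _b are one class to them, and where a whole thing is asked for, a point or a joint stands for the part that bears it (a point fixed in the world has none). Each returns a list of dicts, best first, with "conf" (0 to 1); they miss things now and then, are a little off and sometimes report something else, mostly with a low value. They report only what shows in the picture. A call takes as long as a camera call. They do not tell look-alikes from the thing itself.
- trace(camera, target): "mask" (420x560 bool, what is visible of it) and "centre" ([column, row] in pixels, amid what is visible of it).
- landmark_of(camera, target): "centre" ([column, row] in pixels: a listed point, or the origin of a listed thing).
The state is a dict: "time": time; "joint_positions": joint angles; "qvel": joint speeds; "tau": joint torques, N m; "tcp_pos": TCP position; "eef_rot": TCP orientation; "contact_force": force on the tool from outside, world axes, zero at the start; "wrist_torque": the same for the moment, N m; "width": opening from 0.0 (shut) to 1.0 (fully open).
Only numpy, scipy, OpenCV 4.12 (cv2) and the standard library are available. Lean on these libraries where they do the work, as an engineer would, in place of code of your own. Each camera call takes 0.05 s, during which the arm holds its last target.

## Working session

There is one attempt and no reset: what is moved stays moved. The work goes in short steps, each a Python script; the robot and the scene stay as the last script left them, time stands still between calls to the robot, and variables do not carry over. Pictures are saved under pics/ and viewed, and the job is handed in when it is done.

```bash
ls; mkdir -p pics
python3 - <<'E'
from station import *
import cv2,numpy as np
for c in ["top","side","wrist"]:
    im=cams.read_camera(c); cv2.imwrite(f"pics/{c}0.png",im)
    p=cams.camera_params(c); print(c,np.round(p["intrinsics"],1).tolist(),np.round(p["camera_from_world"],3).tolist())
    for n in ["wheel","hub_mouth","hub_cap","cap_seat","cup_driver","tray","solid_drift","old_bearing","axle_washer"]:
        try:
            print(n,[(round(d["conf"],2),np.round(d["centre"],1).tolist()) for d in landmark_of(c,n)][:4])
        except Exception as e: print(n,e)
print(get_obs()["time"],get_obs()["contact_force"])
E
```

```text
pics
top [[511.3, 0.0, 268.9], [0.0, 511.3, 211.5], [0.0, 0.0, 1.0]] [[-0.009, -1.0, -0.026, 0.014], [-0.992, 0.012, -0.125, 0.487], [0.125, 0.025, -0.992, 1.436], [0.0, 0.0, 0.0, 1.0]]
wheel [(0.62, [209.2, 183.1])]
hub_mouth [(0.84, [204.8, 179.6])]
hub_cap [(0.57, [304.3, 215.8]), (0.46, [338.3, 194.7])]
cap_seat [(0.48, [310.6, 222.1]), (0.22, [208.4, 179.0])]
cup_driver [(0.79, [245.6, 256.5]), (0.78, [358.3, 180.4]), (0.68, [356.8, 261.0]), (0.52, [315.8, 265.4])]
tray [(0.97, [336.9, 195.5]), (0.73, [360.7, 209.4])]
solid_drift [(0.49, [313.0, 175.4])]
old_bearing [(0.64, [309.4, 217.4]), (0.52, [360.6, 210.8])]
axle_washer [(0.48, [339.5, 198.4])]
side [[397.4, 0.0, 284.9], [0.0, 397.4, 203.8], [0.0, 0.0, 1.0]] [[-0.807, -0.59, -0.018, 0.377], [-0.404, 0.575, -0.711, 0.263], [0.43, -0.567, -0.703, 1.067], [0.0, 0.0, 0.0, 1.0]]
wheel [(0.84, [222.3, 250.0])]
hub_mouth [(0.82, [222.1, 234.6])]
hub_cap [(0.66, [306.3, 209.4])]
cap_seat [(0.49, [304.0, 203.9])]
cup_driver [(0.76, [301.1, 170.5]), (0.76, [294.8, 258.6]), (0.57, [341.6, 223.6]), (0.56, [358.7, 201.2])]
tray [(0.6, [303.4, 187.1])]
solid_drift [(0.82, [274.7, 192.3]), (0.41, [305.8, 205.9]), (0.36, [324.9, 180.2]), (0.29, [305.2, 205.3])]
old_bearing [(0.67, [324.9, 181.8])]
axle_washer [(0.38, [300.9, 188.1])]
wrist [[307.3, 0.0, 277.8], [0.0, 307.3, 212.9], [0.0, 0.0, 1.0]] [[0.302, -0.953, 0.0, -0.575], [-0.907, -0.287, 0.308, -0.041], [-0.293, -0.093, -0.952, 0.38], [0.0, 0.0, 0.0, 1.0]]
wheel []
hub_mouth []
hub_cap []
cap_seat []
cup_driver []
tray []
solid_drift []
old_bearing []
axle_washer []
1.5 [-0.38277322 -0.10083924  0.64671522]
```

View pics/top0.png

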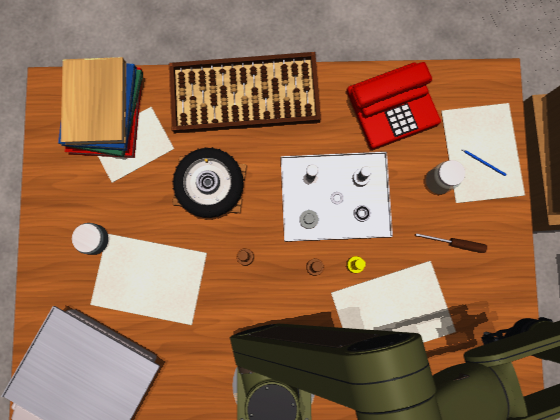

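View pics/side0.png

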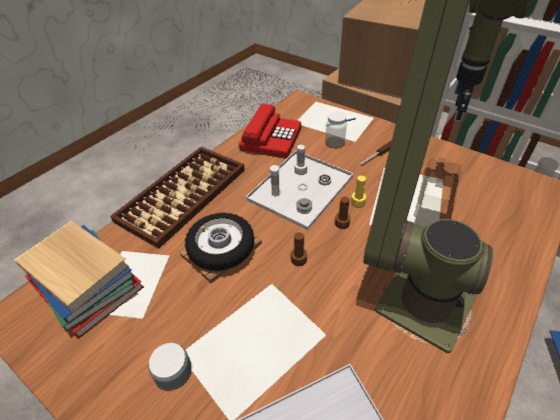

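The top view shows the wheel at about (208,182) and the tray at (337,197). Candidates for cup_driver are the grey one in the tray at (360,178), brown ones at (245,257) and (316,266), a yellow one at (357,264), and the solid drift at (311,174), which has no cup. I choose (360,178). Candidates for hub_cap are the grey disc with a dome at (308,219), the old bearing at (362,213) and the washer at (337,198). I choose (308,219). Next I'll check both in one close crop.

```bash
cat > h.py <<'E'
from station import *
import cv2,numpy as np
def ray(cam,px,z,P=None):
    P=P or cams.camera_params(cam); K=np.array(P["intrinsics"]);T=np.array(P["camera_from_world"])
    R=T[:3,:3];o=-R.T@T[:3,3]; d=R.T@np.linalg.inv(K)@np.array([px[0],px[1],1.]); return o+d*(z-o[2])/d[2]
def proj(cam,p,P=None):
    P=P or cams.camera_params(cam); K=np.array(P["intrinsics"]);T=np.array(P["camera_from_world"])
    c=T[:3,:3]@np.array(p)+T[:3,3]; u=K@c; return u[:2]/u[2]
E
python3 - <<'E'
from h import *
t=cv2.imread("pics/top0.png");a=cv2.resize(t[145:250,275:400],None,fx=4,fy=4,interpolation=cv2.INTER_CUBIC)
s=cv2.imread("pics/side0.png");b=cv2.resize(s[140:230,240:365],(500,360),interpolation=cv2.INTER_CUBIC)
b=cv2.copyMakeBorder(b,0,60,0,0,cv2.BORDER_CONSTANT)
o=np.hstack([a,b]);o=cv2.resize(o,(800,336));cv2.imwrite("pics/crop1.png",o)
print("mouth",ray("top",(204.8,179.6),.073),ray("side",(222.1,234.6),.073))
print("cap",ray("top",(304.3,215.8),.003),ray("side",(306.3,209.4),.003),ray("top",(310.6,222.1),.02),ray("side",(304,203.9),.02))
print("driver",ray("top",(358.3,180.4),.003),ray("side",(301.1,170.5),.003))
print("tray",ray("top",(336.9,195.5),0),ray("side",(303.4,187.1),0))
print("drift",ray("top",(313,175.4),.003),ray("side",(274.7,192.3),.003))
print("bearing",ray("top",(360.6,210.8),.003),ray("side",(324.9,181.8),.003))
E
```

```text
mouth [0.57391316 0.18780868 0.073     ] [0.55887018 0.18150734 0.073     ]
cap [ 0.47610069 -0.09318747  0.003     ] [ 0.45395656 -0.10208259  0.003     ] [ 0.45567308 -0.11018551  0.02      ] [ 0.46533155 -0.10478163  0.02      ]
driver [ 0.5786322  -0.25305537  0.003     ] [ 0.58169296 -0.25755651  0.003     ]
tray [ 0.53515326 -0.18972132  0.        ] [ 0.52553191 -0.19018387  0.        ]
drift [ 0.59540805 -0.12085126  0.003     ] [ 0.59014415 -0.10808705  0.003     ]
bearing [ 0.48876608 -0.2569553   0.003     ] [ 0.47688417 -0.25448374  0.003     ]
```

View pics/crop1.png

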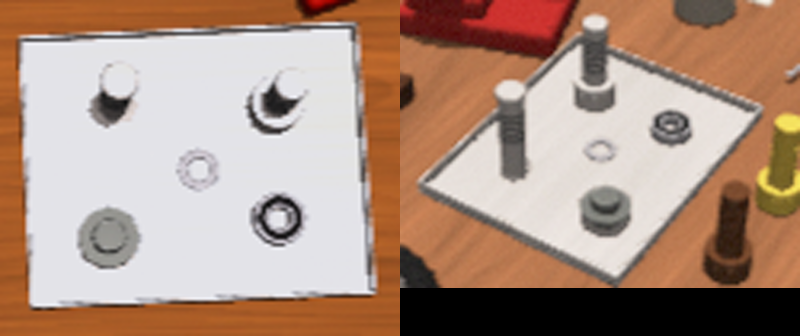

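Crop confirmed: the cupped grey driver is at upper right of the tray (with its brown and yellow look-alikes outside), the cupless drift at upper left and the domed cap at lower left. Next, wrist views of the tray and wheel.

Run:
```python
from h import *
o=get_obs();print(o["eef_rot"],r.tip_extent,o["time"],o["width"])
# tool down, jaw along... yaw 'a': x_tool=(cos a,sin a,0)
from scipy.spatial.transform import Rotation as Ro
q=o["eef_rot"];print(Ro.from_quat([q[1],q[2],q[3],q[0]]).as_matrix().round(3))
```

```text
[-7.00888176e-06  9.88253810e-01  1.52821484e-01 -1.18934040e-05] 0.0726 1.5 1.002629429045704
[[ 0.953  0.302 -0.   ]
 [ 0.302 -0.953  0.   ]
 [-0.    -0.    -1.   ]]
```

Run:
```python
from h import *
Q=[0,1,0,0]
def look(tag,names):
    P=cams.camera_params("wrist"); im=cams.read_camera("wrist"); cv2.imwrite(f"pics/{tag}.png",im); np.savez(f"pics/{tag}.npz",K=P["intrinsics"],T=P["camera_from_world"])
    for n,z in names:
        print(tag,n,[(round(d["conf"],2),np.round(d["centre"],1).tolist(),ray("wrist",d["centre"],z,P)[:2].round(4).tolist()) for d in landmark_of("wrist",n)][:3])
r.reach([0.54,-0.18,0.32],Q); print(get_obs()["time"])
look("w_tray",[("hub_cap",.003),("cap_seat",.02),("cup_driver",.003),("tray",0)])
r.reach([0.58,0.185,0.30],Q); 
look("w_wheel",[("hub_mouth",.073),("wheel",0)])
print(get_obs()["time"])
```

```text
3.3833
w_tray hub_cap [(0.75, [220.2, 231.6], [0.4662, -0.1033])]
w_tray cap_seat [(0.88, [221.1, 236.3], [0.4663, -0.1075])]
w_tray cup_driver [(0.91, [103.5, 295.0], [0.3679, 0.0717]), (0.77, [339.9, 141.9], [0.5847, -0.2579]), (0.68, [238.1, 316.0], [0.3316, -0.122])]
w_tray tray [(0.96, [281.0, 182.1], [0.5336, -0.1854])]
w_wheel hub_mouth [(0.96, [279.4, 201.3], [0.5746, 0.1819])]
w_wheel wheel [(0.93, [278.2, 187.4], [0.5719, 0.183])]
5.1583
```

View pics/w_tray.png

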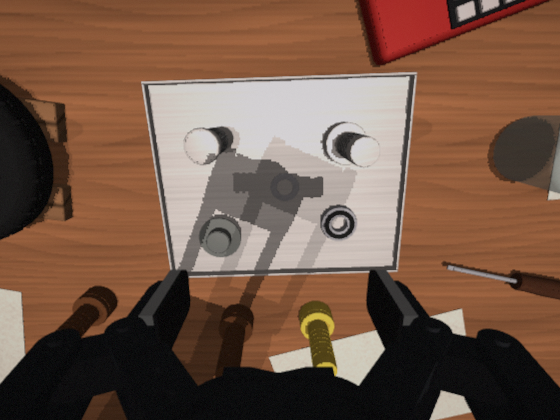

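View pics/w_wheel.png

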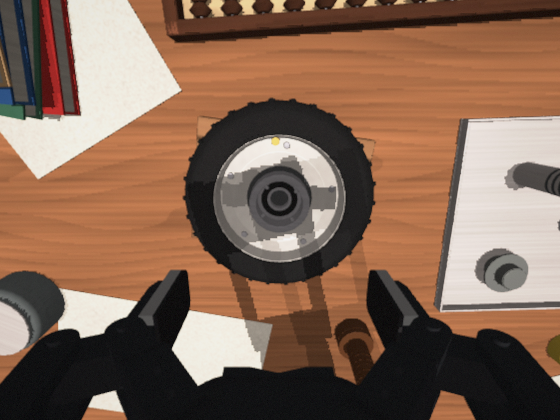

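The wheel view shows the hub tube ring centred near (279,198). The tray view shows the cap at (220,235) and the driver cup at (345,143). I'll rectify these at the known heights and fit circles.

```bash
cat >> h.py <<'E'
def rect(im,P,c,z,half=.05,s=.00025):
    n=int(2*half/s); 
    pts=np.array([[c[0]+half,c[1]+half],[c[0]+half,c[1]-half],[c[0]-half,c[1]-half],[c[0]-half,c[1]+half]])
    src=np.array([proj("",[p[0],p[1],z],P) for p in pts],np.float32)
    H=cv2.getPerspectiveTransform(src,np.array([[0,0],[n,0],[n,n],[0,n]],np.float32))
    return cv2.warpPerspective(im,H,(n,n),flags=cv2.INTER_CUBIC)
def radial(im,P,c,z,R,dR=.005,search=.008):
    """max gradient circle fit at plane z, radius R: returns centre + score"""
    g=cv2.GaussianBlur(rect(im,P,c,z,half=.06),(0,0),3)
    g=cv2.cvtColor(g,cv2.COLOR_BGR2GRAY).astype(np.float32)
    gx=cv2.Sobel(g,cv2.CV_32F,1,0);gy=cv2.Sobel(g,cv2.CV_32F,0,1)
    th=np.linspace(0,2*np.pi,180,endpoint=False);ct,st=np.cos(th),np.sin(th);n=g.shape[0]/2
    best=[]
    for rr in np.arange(R-.001,R+.00101,.0005):
      for dx in np.arange(-search,search+1e-9,.0005):
        for dy in np.arange(-search,search+1e-9,.0005):
          u=n+(dx+rr*ct)/.00025;v=n+(dy+rr*st)/.00025
          ui=u.astype(int);vi=v.astype(int)
          d=gx[vi,ui]*ct+gy[vi,ui]*st
          best.append((np.clip(np.abs(d),0,60).mean(),c[0]-dy,c[1]-dx,rr))
    best.sort(reverse=True); b=np.array(best[:10]); return b[0].round(4),b.mean(0).round(4)
def load(tag):
    z=np.load(f"pics/{tag}.npz"); return cv2.imread(f"pics/{tag}.png"),dict(intrinsics=z["K"],camera_from_world=z["T"])
E
python3 - <<'E'
from h import *
im,P=load("w_wheel")
print("hub62",radial(im,P,(.573,.183),.073,.031)); print("bore47",radial(im,P,(.573,.183),.073,.0235)); 
a=rect(im,P,(.573,.183),.073,s=.00025)
im,P=load("w_tray")
print("flange54",radial(im,P,(.466,-.106),.023,.027)); print("dome30",radial(im,P,(.466,-.106),.037,.015))
print("cup48@33",radial(im,P,(.585,-.257),.033,.024)); print("top28",radial(im,P,(.585,-.257),.111,.014))
b=rect(im,P,(.466,-.106),.023)
o=np.hstack([a,b]);
for k in (200,600): cv2.drawMarker(o,(k,200),(0,0,255),0,12)
cv2.imwrite("pics/rect1.png",o)
E
```

```text
hub62 (array([3.40933e+01, 5.78500e-01, 1.82500e-01, 3.20000e-02]), array([3.26613e+01, 5.78900e-01, 1.82400e-01, 3.19000e-02]))
bore47 (array([22.8447,  0.581 ,  0.175 ,  0.0245]), array([22.418 ,  0.5795,  0.1798,  0.0245]))
flange54 (array([ 3.92236e+01,  4.65000e-01, -1.06000e-01,  2.70000e-02]), array([ 3.72138e+01,  4.65200e-01, -1.06000e-01,  2.68000e-02]))
dome30 (array([ 3.01025e+01,  4.71000e-01, -1.08500e-01,  1.45000e-02]), array([ 2.91789e+01,  4.71000e-01, -1.08600e-01,  1.45000e-02]))
cup48@33 (array([ 3.44464e+01,  5.87000e-01, -2.54000e-01,  2.35000e-02]), array([ 3.42396e+01,  5.86700e-01, -2.54400e-01,  2.34000e-02]))
top28 (array([ 3.43143e+01,  5.84500e-01, -2.59000e-01,  1.35000e-02]), array([ 3.31868e+01,  5.85000e-01, -2.59000e-01,  1.33000e-02]))
```

View pics/rect1.png

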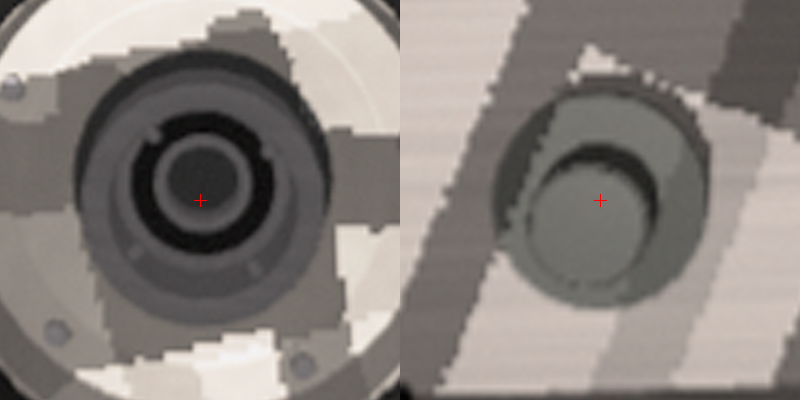

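```bash
cat >> h.py <<'E'
Q=[0,1,0,0]
def look(tag,names=()):
    P=cams.camera_params("wrist"); im=cams.read_camera("wrist"); cv2.imwrite(f"pics/{tag}.png",im); np.savez(f"pics/{tag}.npz",K=P["intrinsics"],T=P["camera_from_world"])
    for n,z in names:
        print(tag,n,[(round(d["conf"],2),np.round(d["centre"],1).tolist(),ray("wrist",d["centre"],z,P)[:2].round(4).tolist()) for d in landmark_of("wrist",n)][:3])
E
python3 - <<'E'
from h import *
r.movel([0.53,0.182,0.24],vel=.3)
look("w_hub2",[("hub_mouth",.073)])
r.reach([0.44,-0.106,0.22],Q)
look("w_cap2",[("hub_cap",.003),("cap_seat",.02)])
print(get_obs()["time"])
im,P=load("w_hub2");a=rect(im,P,(.573,.182),.073)
im,P=load("w_cap2");b=rect(im,P,(.466,-.106),.023);c=rect(im,P,(.466,-.106),.037)
o=np.hstack([a,b,c])
for k in (200,600,1000): cv2.drawMarker(o,(k,200),(0,0,255),0,12)
cv2.imwrite("pics/rect2.png",cv2.resize(o,(900,300))[:, :800] if 0 else cv2.resize(o,(798,266),interpolation=cv2.INTER_AREA))
cv2.imwrite("pics/rect2a.png",o[:,:800]);cv2.imwrite("pics/rect2b.png",o[:,400:])
E
```

```text
w_hub2 hub_mouth [(0.68, [277.5, 161.0], [0.5726, 0.1809]), (0.42, [276.3, 150.8], [0.5803, 0.1818])]
w_cap2 hub_cap [(0.9, [276.8, 173.7], [0.4656, -0.1051]), (0.32, [369.4, 96.3], [0.5342, -0.1866])]
w_cap2 cap_seat [(0.74, [276.7, 175.1], [0.4675, -0.1051]), (0.57, [368.2, 96.3], [0.5333, -0.1808])]
6.975
```

View pics/rect2a.png

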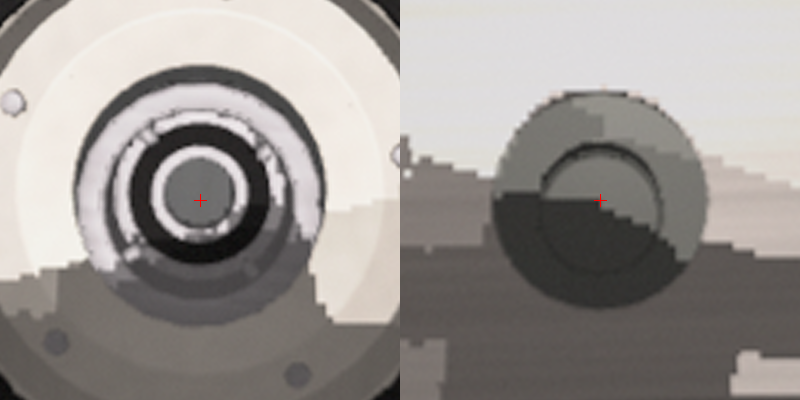

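View pics/rect2b.png

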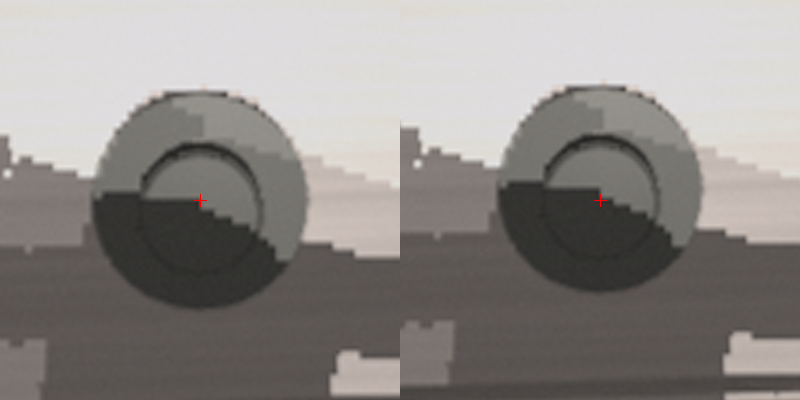

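Measured: hub mouth about (0.572, 0.182, 0.073), cap about (0.466, -0.106). The flange and dome rings are both concentric on the mark. Next I grasp the cap by its dome.

Run:
```python
from h import *
r.reach([.466,-.106,.15],Q)
move_gripper(.6,40)
r.movel([.466,-.106,.0985],vel=.1)
print(get_obs()["contact_force"])
move_gripper(0.,40)
o=get_obs();print(o["width"],o["width"]*85,o["contact_force"],o["tcp_pos"],o["time"])
im=cams.read_camera("side");cv2.imwrite("pics/s1.png",cv2.resize(im[120:260,220:400],None,fx=4,fy=4))
look("w_g1")
```

```text
[-0.1643134   0.70067477  0.12354952]
0.3303576894934944 28.080403606947026 [-0.38432176  0.22326226  5.93740485] [ 0.46652533 -0.10618163  0.09936637] 8.8083
```

View pics/w_g1.png

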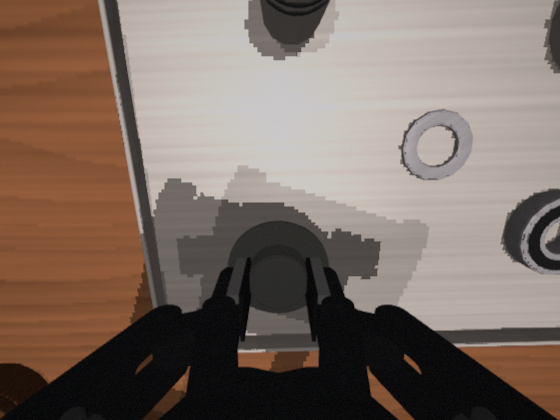

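View pics/s1.png

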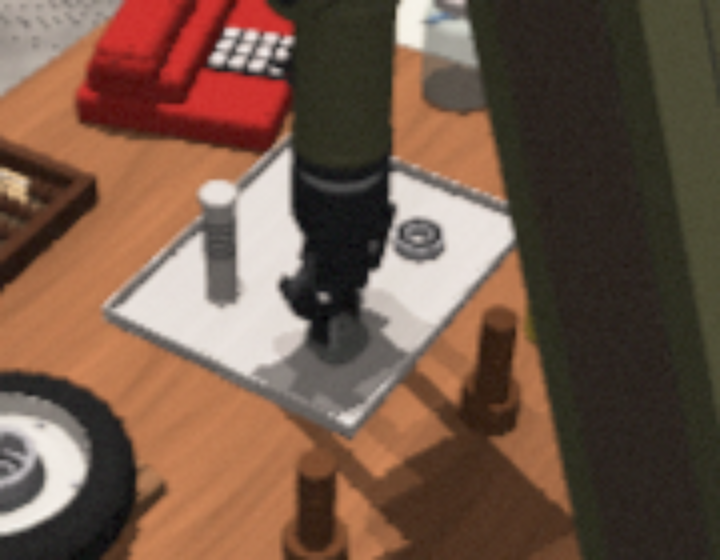

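Run:
```python
from h import *
r.movel([.466,-.106,.13],vel=.1)
r.movel([.466,-.106,.22],vel=.25)
o=get_obs();print(o["width"],o["contact_force"],o["time"])
look("w_g2")
r.reach([.572,.1817,.22],Q)
r.movel([.572,.1817,.185],vel=.12)
for c in("side","top"):
  im=cams.read_camera(c);cv2.imwrite(f"pics/{c}2.png",im)
o=get_obs();print(o["tcp_pos"],o["width"],o["contact_force"],o["time"])
a=cv2.resize(cv2.imread("pics/side2.png")[170:280,160:290],None,fx=3.5,fy=3.5,interpolation=cv2.INTER_CUBIC)
b=cv2.imread("pics/w_g2.png")[200:310,210:340];b=cv2.resize(b,(a.shape[1],a.shape[0]))
b=cv2.convertScaleAbs(b,alpha=2)
cv2.imwrite("pics/c2.png",np.hstack([a,b])[:,:800])
```

```text
0.32632587765993076 [-0.03812837  0.90954071 -0.45564127] 9.8833
[0.57263166 0.18116744 0.18582247] 0.3294431349928862 [0.40041111 0.12020537 0.71522975] 11.65
```

```bash
python3 -c "
import cv2;i=cv2.imread('pics/c2.png');print(i.shape);cv2.imwrite('pics/c2s.png',cv2.resize(i,(800,int(i.shape[0]*800/i.shape[1]))))"
```

```text
(385, 800, 3)
```

View pics/c2.png

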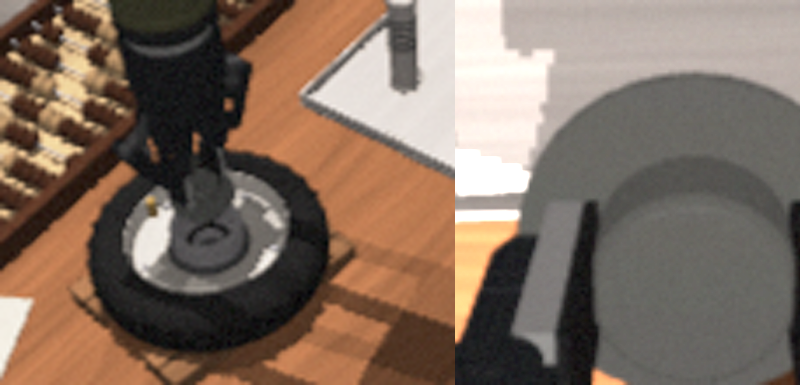

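Run:
```python
from h import *
im,P=load("w_g2")
a=rect(im,P,(.466,-.106),.1436); b=rect(im,P,(.466,-.106),.1576)
o=np.hstack([a,b]);o=cv2.convertScaleAbs(o,alpha=1.5)
for k in (200,600): cv2.drawMarker(o,(k,200),(0,0,255),0,12)
cv2.circle(o,(200,200),108,(0,255,0),1);cv2.circle(o,(600,200),60,(0,255,0),1)
cv2.imwrite("pics/rect3.png",o)
```

```text
(no output)
```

View pics/rect3.png

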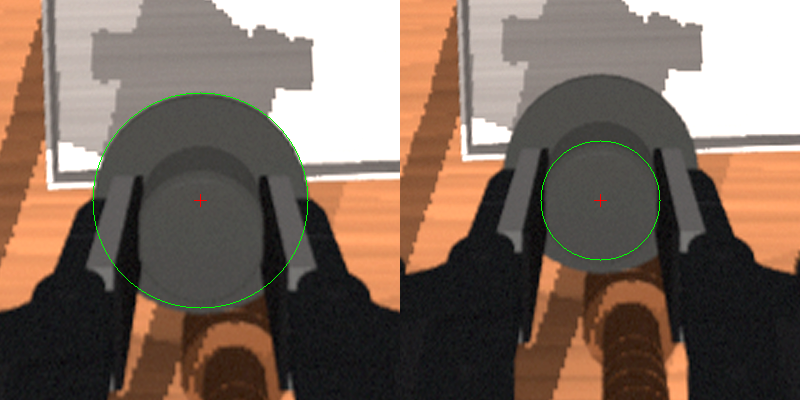

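The cap sits level and concentric in the fingers, at the expected height. I now lower it onto the catches with force checks.

Run:
```python
from h import *
x,y=.5717,.182
r.movel([x,y,.166],vel=.06)
z=.166
f0=get_obs()["contact_force"]; print(f0)
while z>.1572:
    z-=.0008; r.movel([x,y,z],vel=.02)
    o=get_obs(); d=o["contact_force"]-f0; print(round(z,4),o["tcp_pos"].round(4) if hasattr(o["tcp_pos"],"round") else o["tcp_pos"],d.round(2))
    if d[2]>2.5: break
print(get_obs()["time"])
im=cams.read_camera("side");cv2.imwrite("pics/s3.png",cv2.resize(im[170:280,160:290],None,fx=5,fy=5,interpolation=cv2.INTER_CUBIC))
```

```text
[-0.41514867  0.34168036 -0.42125788]
0.1652 [0.5719 0.1821 0.1654] [-0.39 -0.61 -0.5 ]
0.1644 [0.5717 0.182  0.1644] [ 1.18 -0.13  0.  ]
0.1636 [0.5716 0.182  0.1635] [ 0.63 -0.49  0.8 ]
0.1628 [0.5717 0.182  0.1627] [ 0.3  -0.86 -0.55]
0.162 [0.5717 0.182  0.1619] [0.18 0.46 1.13]
0.1612 [0.5718 0.182  0.1612] [-0.06 -0.91  0.16]
0.1604 [0.5719 0.1821 0.1605] [ 0.74 -0.39  0.25]
0.1596 [0.572  0.1822 0.1597] [2.62 0.28 0.54]
0.1588 [0.5721 0.1822 0.159 ] [2.11 0.81 0.38]
0.158 [0.5722 0.1822 0.1583] [2.59 0.74 3.61]
14.6167
```

View pics/s3.png

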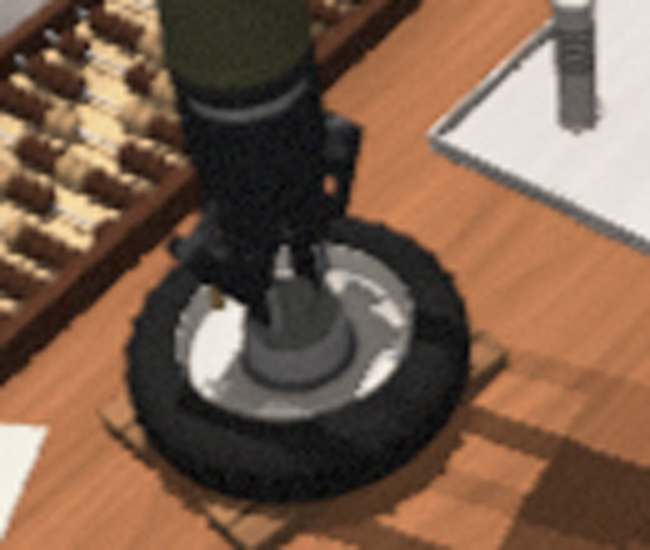

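Run:
```python
from h import *
move_gripper(.65)
r.movel([.572,.182,.25],vel=.15)
r.movel([.535,.182,.25],vel=.2)
look("w_h3",[("hub_cap",.0625),("cap_seat",.0795),("hub_mouth",.073)])
print(get_obs()["time"])
im,P=load("w_h3")
o=np.hstack([rect(im,P,(.572,.182),.083),rect(im,P,(.572,.182),.097)])
for k in (200,600): cv2.drawMarker(o,(k,200),(0,0,255),0,12)
cv2.circle(o,(200,200),108,(0,255,0),1);cv2.circle(o,(600,200),60,(0,255,0),1)
cv2.imwrite("pics/rect4.png",o)
im=cams.read_camera("side");cv2.imwrite("pics/s4.png",cv2.resize(im[200:260,180:270],None,fx=7,fy=7,interpolation=cv2.INTER_CUBIC))
```

```text
w_h3 hub_cap [(0.59, [274.4, 162.9], [0.5721, 0.1842])]
w_h3 cap_seat [(0.6, [275.0, 165.2], [0.573, 0.1836])]
w_h3 hub_mouth []
16.35
```

View pics/rect4.png

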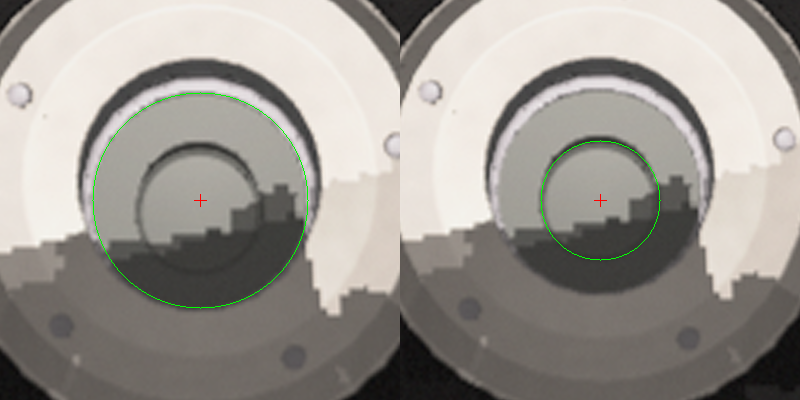

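View pics/s4.png

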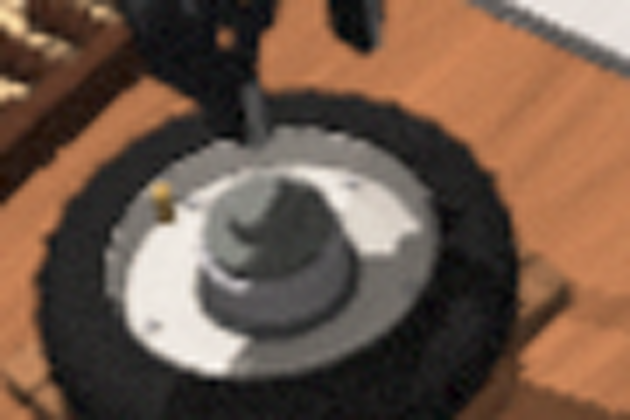

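The cap sits level in the mouth, centred on (0.572, 0.182); the flange and dome match the green circles. Next is the driver.

Run:
```python
from h import *
r.reach([.55,-.257,.26],Q)
move_gripper(.75,100)
look("w_d1",[("cup_driver",.003)])
print(get_obs()["time"])
im,P=load("w_d1")
o=np.hstack([rect(im,P,(.585,-.257),.033),rect(im,P,(.585,-.257),.111)])
for k in (200,600): cv2.drawMarker(o,(k,200),(0,0,255),0,12)
cv2.circle(o,(200,200),96,(0,255,0),1);cv2.circle(o,(600,200),56,(0,255,0),1)
cv2.imwrite("pics/rect5.png",o)
```

```text
w_d1 cup_driver [(0.93, [283.1, 158.4], [0.5835, -0.2618]), (0.72, [19.0, 331.5], [0.3628, 0.0748])]
18.3667
```

View pics/rect5.png

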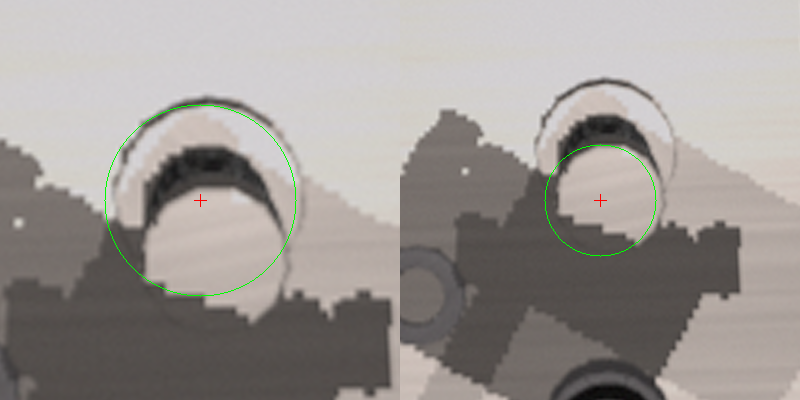

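Run:
```python
from h import *
r.movel([.585,-.259,.20],vel=.2)
r.movel([.585,-.259,.14],vel=.12)
print(get_obs()["contact_force"])
move_gripper(0.,110)
r.sleep(.2)
o=get_obs();print(o["width"]*85,o["contact_force"],o["tcp_pos"],o["time"])
r.movel([.585,-.259,.145],vel=.05)
r.movel([.585,-.259,.26],vel=.25)
o=get_obs();print(o["width"]*85,o["contact_force"],o["tcp_pos"],o["wrist_torque"],o["time"])
look("w_d2")
for c in("side","top"):
  im=cams.read_camera(c);cv2.imwrite(f"pics/{c}5.png",im)
```

```text
[ 0.0464916  -0.5226233   1.21241348]
25.489168749529806 [-0.18886132  0.52188719  6.57795219] [ 0.58563461 -0.25918367  0.141311  ] 20.15
25.558668649738376 [ 0.11389901  0.11469267 -3.70082631] [ 0.58427077 -0.25862332  0.25894088] [-0.02277086 -0.02187451  0.02254535] 21.0083
```

View pics/w_d2.png

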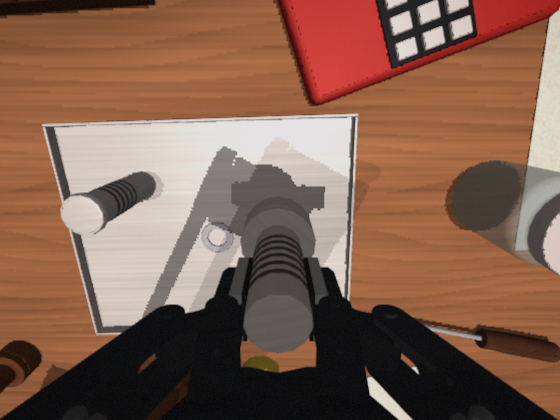

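View pics/side5.png

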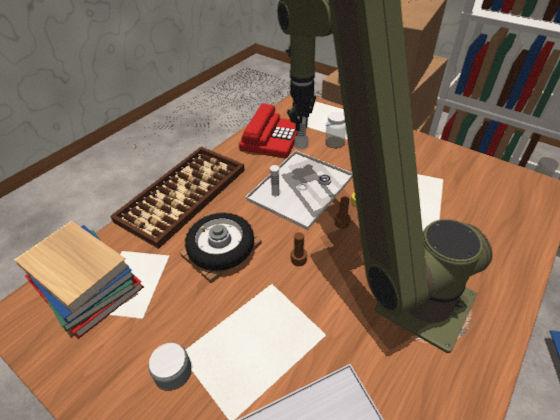

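Run:
```python
from h import *
im,P=load("w_d2")
c=(.5845,-.2587)
o=np.hstack([rect(im,P,c,.1507),rect(im,P,c,.2287)]);o=cv2.convertScaleAbs(o,alpha=1.6)
for k in (200,600): cv2.drawMarker(o,(k,200),(0,0,255),0,12)
cv2.circle(o,(200,200),96,(0,255,0),1);cv2.circle(o,(600,200),56,(0,255,0),1)
cv2.imwrite("pics/rect6.png",o)
```

```text
(no output)
```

View pics/rect6.png

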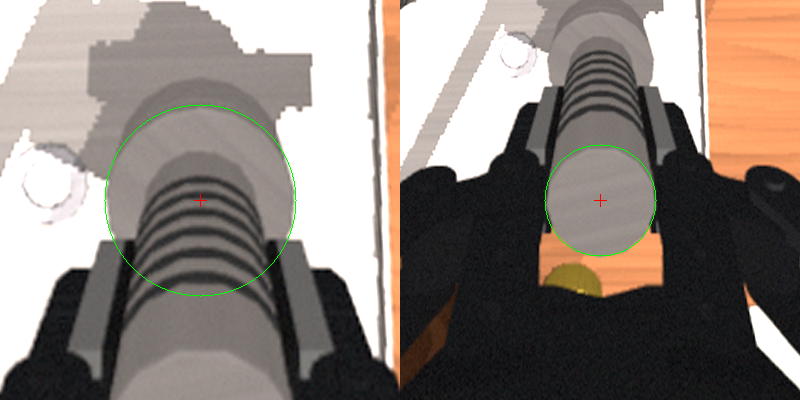

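The driver is vertical and centred in the grip. I'll carry it over the dome and press under force control.

Run:
```python
from h import *
x,y=.572,.182
r.movel([.585,-.259,.28],vel=.15)
r.reach([x,y,.28],Q)
r.movel([x,y,.25],vel=.1)
F=[]
for i in range(6): r.sleep(.03);F.append(get_obs()["contact_force"])
f0=np.mean(F,0);print("f0",f0,np.std(F,0),get_obs()["tcp_pos"],get_obs()["time"])
np.save("f0.npy",f0)
im=cams.read_camera("side");cv2.imwrite("pics/s6.png",cv2.resize(im[130:270,170:280],None,fx=4,fy=4,interpolation=cv2.INTER_CUBIC))
z=.25
while z>.224:
    z-=.002; r.movel([x,y,z],vel=.05); d=get_obs()["contact_force"]-f0
    if abs(d).max()>3: print("contact",z,d);break
print(z,get_obs()["tcp_pos"],d,get_obs()["time"])
im=cams.read_camera("side");cv2.imwrite("pics/s7.png",cv2.resize(im[150:260,170:280],None,fx=5,fy=5,interpolation=cv2.INTER_CUBIC))
```

```text
f0 [-0.2074434   0.20305918 -2.50231881] [0.61395292 0.4653578  0.64235542] [0.57258557 0.18198752 0.25082287] 23.7083
0.22399999999999998 [0.57186824 0.18197306 0.2237895 ] [ 0.51090598 -0.3873533   0.65898567] 27.0083
```

View pics/s7.png

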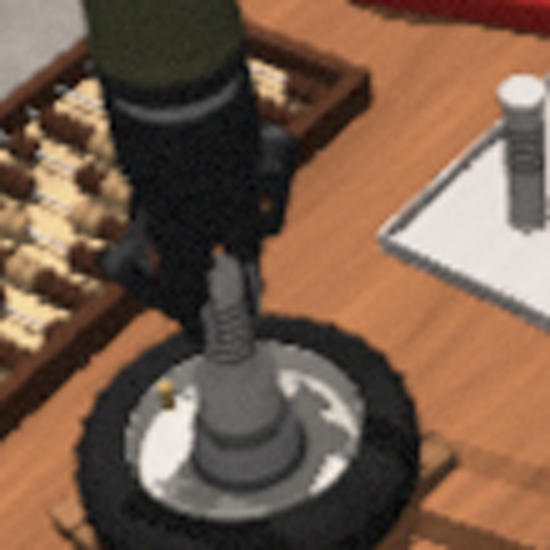

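Cup is over the dome with no side force. Pressing now.

Run:
```python
from h import *
x,y=.572,.182; f0=np.load("f0.npy"); z=.224
def rd():
    F=[];
    for i in range(3): F.append(get_obs()["contact_force"]); r.sleep(.015)
    return np.mean(F,0)-f0
log=[]
while z>.205:
    z-=.0004; r.movel([x,y,z],vel=.01); d=rd(); o=get_obs(); log.append((round(z,4),round(o["tcp_pos"][2],4),*d.round(1)))
    if d[2]>16.3: break
print(*log,sep="\n"); print("t",get_obs()["time"])
t0=get_obs()["time"]; h=[]
while get_obs()["time"]-t0<1.6:
    d=rd(); h.append(d[2].round(1))
    if abs(18-d[2])>.8 : z-=np.clip((18-d[2])*.00007,-.0003,.0003); r.movel([x,y,z],vel=.01)
    else: r.sleep(.05)
print(h,z,get_obs()["tcp_pos"],get_obs()["time"])
```

```text
(0.2236, np.float64(0.2236), np.float64(0.1), np.float64(-0.1), np.float64(0.4))
(0.2232, np.float64(0.2232), np.float64(0.4), np.float64(-0.3), np.float64(0.1))
(0.2228, np.float64(0.2228), np.float64(0.1), np.float64(-0.4), np.float64(0.3))
(0.2224, np.float64(0.2224), np.float64(-0.3), np.float64(-0.0), np.float64(-0.6))
(0.222, np.float64(0.222), np.float64(0.1), np.float64(-0.2), np.float64(0.3))
(0.2216, np.float64(0.2216), np.float64(0.1), np.float64(-0.4), np.float64(0.0))
(0.2212, np.float64(0.2212), np.float64(0.5), np.float64(-0.1), np.float64(0.8))
(0.2208, np.float64(0.2208), np.float64(0.4), np.float64(0.2), np.float64(0.2))
(0.2204, np.float64(0.2205), np.float64(0.3), np.float64(-0.2), np.float64(2.1))
(0.22, np.float64(0.2203), np.float64(0.3), np.float64(-1.1), np.float64(4.0))
(0.2196, np.float64(0.22), np.float64(-0.1), np.float64(-0.0), np.float64(5.8))
(0.2192, np.float64(0.2194), np.float64(-0.3), np.float64(-0.2), np.float64(6.4))
(0.2188, np.float64(0.219), np.float64(-0.3), np.float64(-0.1), np.float64(7.3))
(0.2184, np.float64(0.2186), np.float64(-0.2), np.
[... 875 characters left out ...]
p.float64(-0.9), np.float64(-0.3), np.float64(3.7))
(0.2136, np.float64(0.2143), np.float64(-2.1), np.float64(-0.7), np.float64(7.9))
(0.2132, np.float64(0.2143), np.float64(-3.0), np.float64(-0.9), np.float64(10.1))
(0.2128, np.float64(0.2143), np.float64(-3.0), np.float64(-0.5), np.float64(11.8))
(0.2124, np.float64(0.2142), np.float64(-3.6), np.float64(-1.1), np.float64(14.4))
(0.212, np.float64(0.2143), np.float64(-4.5), np.float64(-1.7), np.float64(17.0))
t 36.0583
[np.float64(16.4), np.float64(17.2), np.float64(16.9), np.float64(17.9), np.float64(17.1), np.float64(17.7), np.float64(18.1), np.float64(18.0), np.float64(17.6)] 0.21169306419383202 [0.57204836 0.18204774 0.21424487] 37.7583
```

Snapped at about 10 N, 3 mm above home, then hard contact at the expected home height. I hold a little longer, then lift and look.

Run:
```python
from h import *
x,y=.572,.182; f0=np.load("f0.npy"); z=.21165
r.movel([x,y,z],vel=.01)
h=[]
for i in range(12): r.sleep(.08); h.append(round(float((get_obs()["contact_force"]-f0)[2]),1))
print(h,np.mean(h))
r.movel([x,y,.2145],vel=.02)
r.movel([x,y,.28],vel=.15)
print(get_obs()["contact_force"]-f0,get_obs()["time"])
im=cams.read_camera("side");cv2.imwrite("pics/s8.png",cv2.resize(im[190:270,170:280],None,fx=6,fy=6,interpolation=cv2.INTER_CUBIC))
look("w_h8",[("cap_seat",.073)])
```

```text
[19.1, 17.6, 18.0, 18.1, 17.6, 18.6, 16.9, 18.2, 17.9, 16.9, 18.0, 17.8] 17.89166666666667
[ 0.35209976 -1.06962752  0.7079104 ] 39.8833
w_h8 cap_seat [(0.69, [275.2, 198.7], [0.5735, 0.1838])]
```

View pics/s8.png

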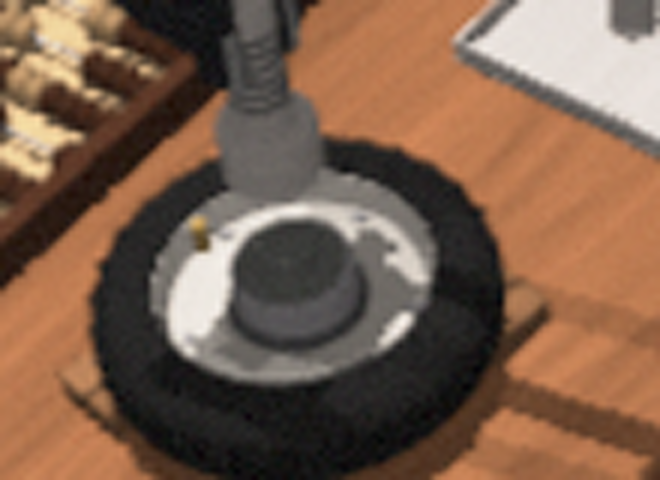

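View pics/w_h8.png

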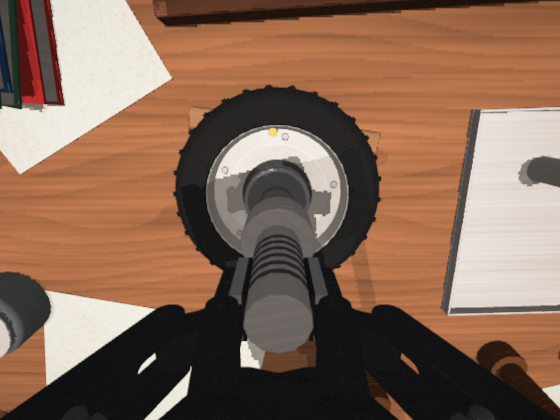

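The cap stayed down, with its flange on the hub. The driver goes back to its original spot in the tray.

Run:
```python
from h import *
x,y=.585,-.259
r.reach([x,y,.28],Q)
r.movel([x,y,.16],vel=.15)
r.movel([x,y,.145],vel=.05); r.sleep(.15)
F=[]
for i in range(4): F.append(get_obs()["contact_force"]);r.sleep(.02)
f1=np.mean(F,0);print(f1)
z=.145
while z>.138:
    z-=.0005;r.movel([x,y,z],vel=.02);a=get_obs()["contact_force"];r.sleep(.015);d=(a+get_obs()["contact_force"])/2-f1
    if d[2]>2.5: break
print(z,d,get_obs()["tcp_pos"],get_obs()["time"])
im=cams.read_camera("side");cv2.imwrite("pics/s9.png",cv2.resize(im[90:230,240:380],None,fx=4,fy=4,interpolation=cv2.INTER_CUBIC))
```

```text
[ 0.08216275  0.42510112 -2.10470338]
0.141 [-0.42504727 -0.0676212   4.18102232] [ 0.58504435 -0.25898937  0.14138906] 45.4
```

View pics/s9.png

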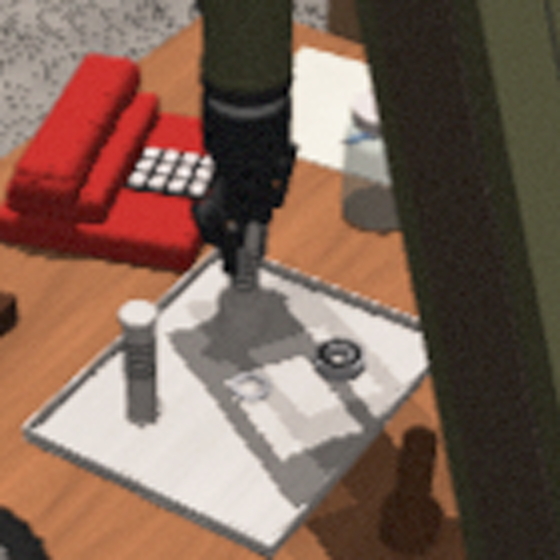

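Run:
```python
from h import *
x,y=.585,-.259
move_gripper(.7); print(get_obs()["width"])
r.movel([x,y,.26],vel=.15)
look("w_d9",[("cup_driver",.003)])
r.reach([.535,.182,.26],Q)
look("w_h9",[("cap_seat",.073),("hub_cap",.056)])
for c in("side","top"):
  im=cams.read_camera(c);cv2.imwrite(f"pics/{c}9.png",im)
print(get_obs()["time"])
im,P=load("w_h9");c=(.572,.182)
o=np.hstack([rect(im,P,c,.076),rect(im,P,c,.09)])
for k in (200,600): cv2.drawMarker(o,(k,200),(0,0,255),0,12)
cv2.circle(o,(200,200),108,(0,255,0),1);cv2.circle(o,(600,200),60,(0,255,0),1)
cv2.imwrite("pics/rect9.png",o)
```

```text
0.699173391059153
w_d9 cup_driver [(0.92, [264.0, 368.3], [0.3381, -0.2403]), (0.88, [276.9, 188.6], [0.5845, -0.2578]), (0.87, [24.7, 352.5], [0.3642, 0.0733])]
w_h9 cap_seat [(0.9, [277.0, 167.2], [0.5711, 0.1815])]
w_h9 hub_cap [(0.57, [274.9, 163.0], [0.572, 0.1834])]
48.8
```

View pics/rect9.png

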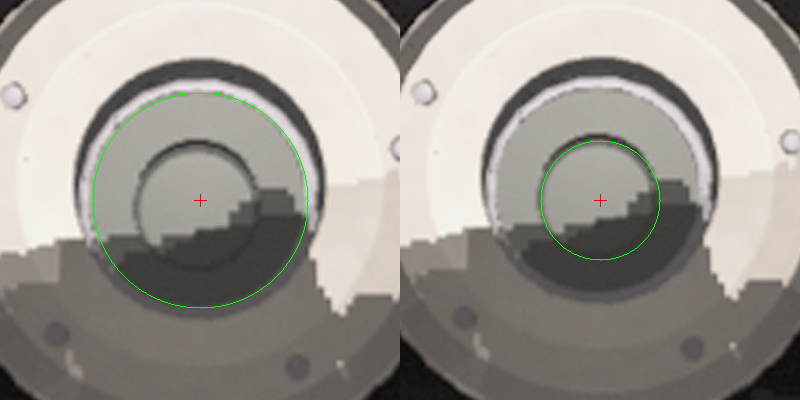

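View pics/side9.png

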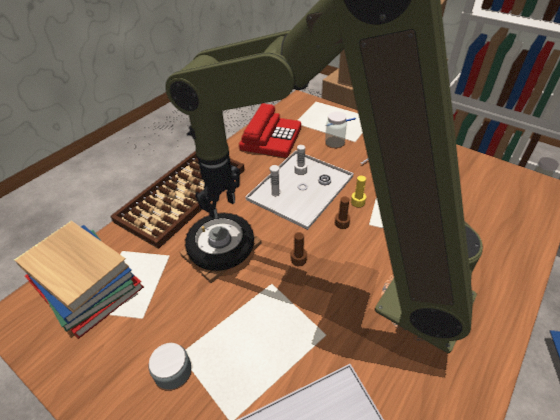

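View pics/w_d9.png

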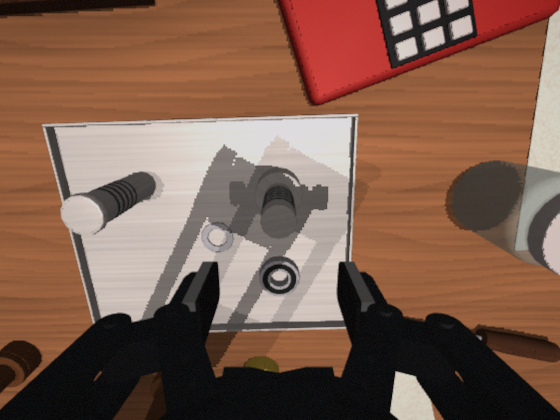

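The cap's flange circle matches at home height, concentric and level. The driver stands upright in the tray near (277,190), and nothing else has moved.

Run:
```python
from h import *
print(workorder.hand_in(), get_obs()["time"])
```

```text
the job is handed in; nothing more can be done
the job is handed in; nothing more can be done
```

The hub cap is fully home and the driver is standing back in the tray; I handed the job in at just under 49 s of the 72 s allowed.

- **Starting the cap:** I set it dome up in the hub mouth and let go. The wrist picture showed it level and centred. A side push of about 2.5 N came up as it touched the catches. It looked about 6 mm above home by the arm's reading, against the 7 to 8 mm stated; the later pressing contact agreed better, at about 6.3 mm.
- **Pressing:** The cap snapped in at about 10 N, roughly 3 mm above home, and then met firm contact at the computed home height. I held about 17 to 18 N for over 2.5 s. The highest single reading was 19 N, and the side force at full push was about 5 N.
- **Driver:** I stood it upright on the same spot in the tray. The last wrist and side views show it standing there.
- **Last checks:** The cap's flange matches the expected circle at home height, level and concentric within about 1 mm. That is from the pictures, not a direct gap measurement. The drift, bearing, washer and the brown and yellow look-alikes appear where they were.

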